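# Pack the cold sample shipper

### The job

Pack the open lower half of the white foam shipper for the courier, as one neat stack in its middle with long sides along its longer side: the blue cold brick flat on the floor, the green insulating pad on the brick, the red-lidded sample box on the pad, and the white temperature logger on the sample box; then close the shipper with its upper half, fully home all round. Keep the sample box upright and never let it touch the frozen brick, and leave the yellow-lidded box and the orange-capped specimen jar where they are.

Things in the scene. Friction and masses are not known exactly. Their poses are not given: they have to be found in the camera images.
- base: Lower half of the white foam shipper, an open box fixed to the bench, left or right of the robot. Outside 172 (x) by 160 (y) mm, rim at 60 mm; inside 132 by 120 mm, floor 18 mm above the bench. On the rim's inner edge stands a tongue 5 mm high (142 by 130 mm outside). Origin: centre of its underside; x along its longer side, z up.
- brick_c (a point): Blue cold brick (frozen coolant in a hard shell), loose, 76 by 50 by 24 mm high, about 0.1 kg, with three ribs and a small white plug on top. Point: its centre, 12 mm up; x along its long side, z up.
- spacer_c (a point): Pale green insulating foam pad, stiff, loose, 76 by 50 by 12 mm thick, 20 g. Point: its centre, 6 mm up; x along its long side, z up.
- red_c (a point): Closed sample box with a RED lid and a frosted lower part, loose, 72 by 48 by 32 mm high, about 0.12 kg. Point: its centre, 16 mm up; x along its long side, z up.
- logger_c (a point): White temperature logger with a dark-framed display and a green button, loose, 60 by 36 by 16 mm thick, 45 g. Point: its centre, 8 mm up; x along its long side, z up (display up).
- lid_grip (a point): Upper half of the shipper, loose, lying hollow side down: 172 (x) by 160 by 64 mm high, 9 mm walls, 0.22 kg. Grey handle on top: bar 84 (x) by 24 by 14 mm thick, its top 32 mm above the lid's top face. Point: in the handle over the lid's middle, 86 mm above its lower edge; x along its longer side. Closed, it stands on the rim round the tongue (6 mm play a side), this point 146 mm above the bench.
- yellow_c (a point): Sample box of the same size and shape with a YELLOW lid, for another courier: stays where it is. Point: its centre, 16 mm up.
- jar_c (a point): Specimen jar with an orange screw cap, 43 mm across and 58 mm high, loose: stays where it is. Point: its centre, 29 mm up.
Mind the look-alikes: they are no part of the job. Of the things like the part that bears spacer_c, leave any that is brown, pink or purple; of the rest the smaller one is meant.

How it is judged:
On the way, in this order (a step that is already met when the one before it is completed fails the run):
1. the blue brick lies flat on the shipper's floor, in its middle (horizontal distance between brick_c and base below 0.02 m and z of brick_c in the frame of base between 0.026 and 0.034 m and angle between brick_c's own z axis and vertical below 0.1 rad and angle between the x axis of brick_c and the x axis of base, either way round below 0.25 rad), for 0.3 s.
2. the green pad lies on the brick (all of step 1 and horizontal distance between spacer_c and brick_c below 0.012 m and z of spacer_c in the frame of brick_c between 0.014 and 0.022 m and angle between spacer_c's own z axis and vertical below 0.1 rad and angle between the x axis of spacer_c and the x axis of brick_c, either way round below 0.2 rad), for 0.3 s.
3. the red sample box stands on the pad (all of step 2 and horizontal distance between red_c and spacer_c below 0.012 m and z of red_c in the frame of spacer_c between 0.018 and 0.026 m and angle between red_c's own z axis and vertical below 0.1 rad and angle between the x axis of red_c and the x axis of spacer_c, either way round below 0.2 rad), for 0.3 s.
4. the logger lies on the red sample box (all of step 3 and horizontal distance between logger_c and red_c below 0.012 m and z of logger_c in the frame of red_c between 0.02 and 0.028 m and angle between logger_c's own z axis and vertical below 0.1 rad), for 0.3 s.
At the end, for the whole second after the job is handed in: Brick flat on the floor within 20 mm of the middle; pad on brick, red box on pad, logger on red box, each within 12 mm of centred (brick 0.25, pad and box 0.2 rad of square); upper half level on the rim, within 3 mm of home and 12 mm of centred; all at rest (all of step 4 and horizontal distance between lid_grip and base below 0.012 m and z of lid_grip in the frame of base between 0.143 and 0.149 m and angle between lid_grip's own z axis and vertical below 0.05 rad and angle between the x axis of lid_grip and the x axis of base, either way round below 0.15 rad and linear speed of each of brick, spacer, red, logger, lid below 0.02 m/s); the robot touches nothing.
It fails at once if the sample box touches the frozen brick (contact force between red and brick above 0.2 N).
It fails at once if the red sample box is tipped (angle between red_c's own z axis and vertical above 0.6 rad).
It fails at once if the yellow-lidded box is moved (distance of yellow_c from where it was at the start of the episode above 0.03 m).
It fails at once if the specimen jar is moved (distance of jar_c from where it was at the start of the episode above 0.03 m).
It also fails if it takes over 141 s, if anything falls off the work surface, if the arm or the gripper's body presses on something with over 40 N, if the wrist force passes 120 N, or if a joint passes its speed limit or range.

### The arm

A 6-joint arm with a two-finger parallel gripper is mounted at the origin on the work surface. World frame = base frame: x ahead of the robot, y to its left, z up, the work surface at z = 0. Lengths are in m, angles in rad, forces in N, time in s.
With the tool pointing down it reaches from about 0.375 to 0.975 m from the base axis. Payload 3.8 kg.
Tool frame: the origin (TCP) lies at the very end of the fingers, on their centre line; the grasp point (between the pads) lies 19 mm behind it; x points along the fingers, y is the direction in which the jaws open and shut, and the axes are right-handed (so a half turn about x gives the same grasp; the last joint's range is limited). The gripper opens to 88 mm and grips with 3 to 60 N. Pads are 18 mm wide; open, the fingers measure 123 mm over their backs; the gripper's body (75 mm by 187 mm) begins 45 mm behind the grasp point.
Start: joints at [-1.293, 0.264, 1.604, -0, 1.274, -0.037], TCP at [0.209, -0.642, 0.239] pointing down, gripper open.
Joint ranges: [-2.63, 2.63], [-0.94, 2.18], [0.31, 2.57], [-1.31, 4.45], [0, 2.66], [-2.55, 2.55]. Speed limits (rad/s): [2.57, 2.57, 3.14, 3.14, 3.14, 3.14].

### API

Orientations are given as a unit quaternion [x, y, z, w].
In Python, from bench import telemetry, imaging, order gives the robot as it stands.
- The arm moves only by the tool servo_tool, never from a script. Its argument "motion" is a list of rows, each a list of 3 entries, a list of its own where there are three numbers: the turn, a rotation vector about the tool's x, y, z in degrees, then the shift along the tool's x, y, z in cm, then the closure in counts, from 0 (fully open) to 255 (shut). In form: [[[rx, ry, rz], [x, y, z], hand], ...]. A call has 1 to 20 rows; each row is the pose to reach, as a shift and turn from the pose measured when the call began, along the tool's axes at that moment; what a row does not reach only later rows make up. A row lasts 1/8 s, in which the tool goes at most 62.5 mm and 10.7 degrees, less where a joint would pass 70% of its speed; a pose out of reach is approached as far as the arm can. A call with a gripper value outside its range is refused whole. The fingers move at their own pace and stop on an object; "squeeze" is the grip in N (left out, the last holds). Time passes only in rows, so rows that repeat a pose let the fingers close. It gives the time, the measured TCP pose, the force and the opening at its end, in the units of the state.
- telemetry.get_state(): the state, without advancing time (a new reading comes with each control period).
- imaging.read_camera(name): name is "scene" or "top"; returns a dict with "color" (420x560x3 uint8, red, green, blue), "mtx" (3x3 intrinsics, pixels), "k1" (the pictures are not rectified: a ray, as slopes to the right and down, at radius r is drawn at 1 + k1 r^2 times it, then the intrinsics apply), "position" and "orientation" of the camera in the world. Camera axes: x right, y up, looking along -z (the intrinsics and any distortion apply to the point x, -y, -z); pixel columns grow to the right and rows downward; lengths in m; the calibration is good to about 2 mm. A picture is of the moment at which its call begins. There is no depth.
- order.close_job(): hands the job in, once; it reports no verdict.
The state is a dict: "time": time; "q": joint angles; "qvel": joint speeds; "effort": joint torques, N m; "tool_pos": TCP position; "eef_rot": TCP orientation; "wrist_force": force on the tool from outside, world axes, zero at the start; "wrist_torque": the same for the moment, N m; "gripper_width": finger opening in m.
Only numpy, scipy, OpenCV 4.12 (cv2) and the standard library are available. Lean on these libraries where they do the work, as an engineer would, in place of code of your own. Each camera call takes 0.05 s, during which the arm holds its last target.

## Working session

There is one attempt and no reset: what is moved stays moved. The work goes in short steps, Python scripts to look and compute and a tool call to move; the robot and the scene stay as the last step left them, time stands still between calls to the robot, and variables do not carry over. Pictures are saved under pics/ and viewed, and the job is handed in when it is done.

Besides the shell and the picture viewer there is one more tool, called after "Request:" as name([rows], argument=value, ...), one row to a line, values as JSON. servo_tool: Moves the arm, as the interface text tells. Its arguments: {"type":"object","properties":{"motion":{"type":"array","items":{"type":"array"}},"squeeze":{"type":"number"}},"required":["motion"]}

```bash
mkdir -p pics; ls; python3 - <<'E'
from bench import telemetry, imaging
import cv2
print(telemetry.get_state())
for n in("scene","top"):
    c=imaging.read_camera(n); print(n,c["mtx"],c["k1"],c["position"],c["orientation"])
    cv2.imwrite(f"pics/{n}0.png",c["color"][:,:,::-1])
E
```

```text
pics
{'time': 0.0, 'q': array([-1.29292503e+00,  2.64711810e-01,  1.60538110e+00, -5.49025381e-05,
        1.27371563e+00, -3.68832603e-02]), 'qvel': array([-0.00099403,  0.00010045,  0.00084977, -0.00169443, -0.0001979 ,
       -0.00016627]), 'effort': array([ 2.62788948e-03, -5.02102518e+01, -3.56871200e+01,  7.27865612e-02,
        2.93343246e-02, -1.99601818e-04]), 'tool_pos': array([ 0.20876203, -0.64114543,  0.23741205]), 'eef_rot': array([-0.69825425, -0.11160483,  0.69847944, -0.11005378]), 'wrist_force': array([-0.58822111,  0.10830589,  0.72077709]), 'wrist_torque': array([-0.02034536, -0.06059911,  0.00672228]), 'gripper_width': 0.08800858753510382}
scene [[397.4870464    0.         276.42623718]
 [  0.         397.4870464  211.13768829]
 [  0.           0.           1.        ]] -0.0767761276755373 [ 1.30232521 -0.12788134  0.77498048] [0.33239081 0.25006986 0.53236656 0.73727014]
top [[444.31405424   0.         273.80698847]
 [  0.         444.31405424 209.02041125]
 [  0.           0.           1.        ]] 0.01864124155242148 [0.37289239 0.0843759  1.18057103] [-0.0702621   0.0539056   0.70733606 -0.70130815]
```

View pics/scene0.png

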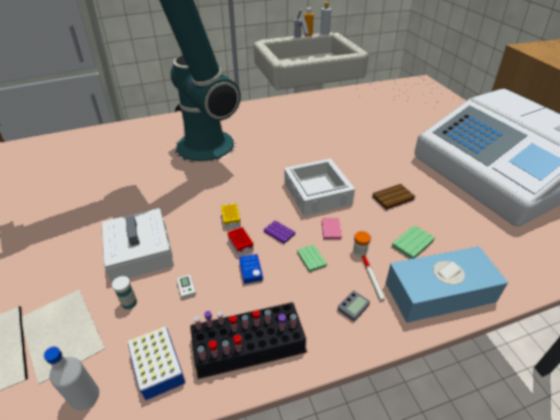

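View pics/top0.png

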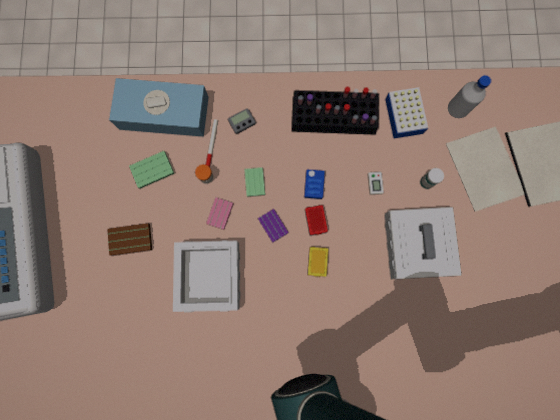

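```bash
cat > h.py <<'E'
import numpy as np, cv2
from scipy.spatial.transform import Rotation as R
from bench import telemetry, imaging
def rays(c,px):
    px=np.asarray(px,float).reshape(-1,1,2)
    u=cv2.undistortPoints(px,c["mtx"],np.array([c["k1"],0,0,0])).reshape(-1,2)
    return R.from_quat(c["orientation"]).apply(np.c_[u[:,0],-u[:,1],-np.ones(len(u))])
def plane(c,px,z):
    d=rays(c,px); p=c["position"]; return (p+d*((z-p[2])/d[:,2])[:,None])[:,:2]
def proj(c,P):
    q=R.from_quat(c["orientation"]).inv().apply(np.atleast_2d(P)-c["position"])
    q=q*[1,-1,-1]
    o,_=cv2.projectPoints(q.reshape(-1,1,3),np.zeros(3),np.zeros(3),c["mtx"],np.array([c["k1"],0,0,0])); return o.reshape(-1,2)
def rect(c,mask,seed,z):
    """component nearest seed -> centre, long-axis angle, dims on plane z"""
    m=cv2.morphologyEx(mask.astype(np.uint8)*255,cv2.MORPH_CLOSE,np.ones((3,3)))
    cs,_=cv2.findContours(m,cv2.RETR_EXTERNAL,cv2.CHAIN_APPROX_NONE)
    cs=[k for k in cs if cv2.contourArea(k)>40]
    k=min(cs,key=lambda k:-cv2.pointPolygonTest(k,tuple(map(float,seed)),True))
    P=plane(c,k.reshape(-1,2),z)
    (x,y),(w,h),a=cv2.minAreaRect((P*1000).astype(np.float32))
    if w<h: w,h,a=h,w,a+90
    a=(a+90)%180-90
    return np.array([x,y]),a,(w,h),k
def hsv(c): return cv2.cvtColor(c["color"],cv2.COLOR_RGB2HSV)
E
cat > m.py <<'E'
from h import *
def run():
    c=imaging.read_camera("top"); H=hsv(c); h,s,v=H[...,0].astype(int),H[...,1].astype(int),H[...,2].astype(int)
    jobs={"brick":((h>100)&(h<130)&(s>120),(315,184),.012),
    "pad_s":((h>45)&(h<85)&(s>60),(254,181),.006),
    "pad_b":((h>45)&(h<85)&(s>60),(152,169),.006),
    "red":(((h<6)|(h>174))&(s>150),(317,220),.016),
    "yellow":((h>18)&(h<35)&(s>120),(318,262),.016),
    "jar":((h>6)&(h<16)&(s>190),(204,173),.055),
    "logger":((s<40)&(v>100),(376,183),.008),
    "base":((s<40)&(v>100),(180,275),.03),
    "lid":((s<40)&(v>100),(400,230),.032)}
    im=cv2.resize(c["color"][:,:,::-1],None,fx=1,fy=1).copy()
    for n,(m,sd,z) in jobs.items():
        try:
            C,a,d,k=rect(c,m,sd,z); print(n,C.round(1),round(a,1),np.round(d,1)); cv2.drawContours(im,[k],-1,(255,0,255),1)
        except Exception as e: print(n,e)
    return c,im
c,im=run()
cv2.imwrite("pics/meas0.png",im)
crop=lambda i,x,y,r: cv2.resize(i[y-r:y+r,x-r:x+r],(280,280),interpolation=cv2.INTER_CUBIC)
cc=c["color"][:,:,::-1]
cv2.imwrite("pics/crop0.png",np.vstack([np.hstack([crop(cc,254,181,35),crop(cc,152,169,35)]),np.hstack([crop(cc,376,183,35),crop(cc,315,190,35)])]))
E
python3 m.py
```

```text
brick [648.6   1.6] -5.4 [76.9 48.4]
pad_s [658.6 163. ] 3.8 [73.5 47. ]
pad_b [696.8 446.5] -66.2 [104.2  71. ]
red [550.   -0.7] 9.1 [75.5 48. ]
yellow [440.3  -2. ] -1.6 [75.1 49.2]
jar [673.5 294.9] 1.0 [38.2 36.8]
logger [ 651.1 -163.2] 2.8 [59.9 36.4]
base [406.4 289. ] 0.5 [180.5 165.9]
lid [ 487.  -272.7] 2.5 [177.2 170.3]
```

View pics/meas0.png

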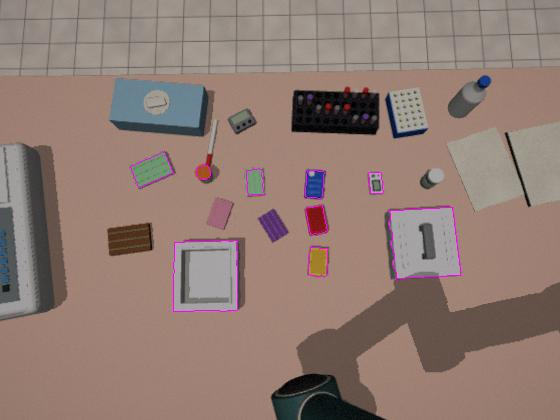

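View pics/crop0.png

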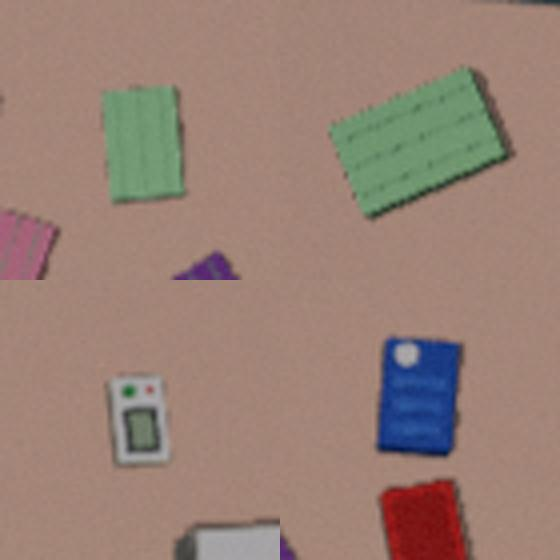

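```bash
python3 - <<'E'
from h import *
c=imaging.read_camera("top");s=imaging.read_camera("scene")
f=lambda i,x,y,rx,ry: cv2.resize(i[y-ry:y+ry,x-rx:x+rx,::-1],(400,300),interpolation=cv2.INTER_CUBIC)
cv2.imwrite("pics/crop1.png",np.vstack([np.hstack([f(c["color"],208,275,60,45),f(c["color"],425,243,60,45)]),np.hstack([f(s["color"],318,186,60,45),f(s["color"],138,240,60,45)])]))
print(R.from_quat(telemetry.get_state()["eef_rot"]).as_matrix().round(3))
E
```

```text
[[-0.     0.31  -0.951]
 [ 0.001 -0.951 -0.31 ]
 [-1.    -0.001  0.   ]]
```

View pics/crop1.png

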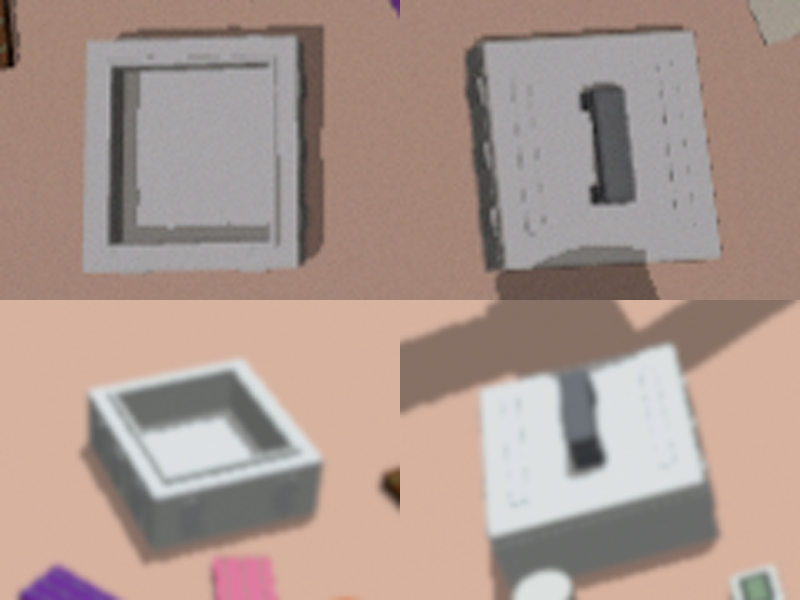

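```bash
python3 - <<'E'
from h import *
c=imaging.read_camera("top")
def q(pts,o,z):
    P=plane(c,np.array(pts)/3.3333+o,z)*1000
    TL,TR,BR,BL=P
    print(P.mean(0).round(1),"x-dir angles",[round(np.degrees(np.arctan2(*(a-b)[::-1])),1) for a,b in((TL,BL),(TR,BR))],"y-dir",[round(np.degrees(np.arctan2(*(a-b)[::-1]))-90,1) for a,b in((TL,TR),(BL,BR))],np.linalg.norm(TL-BL).round(),np.linalg.norm(TL-TR).round())
q([(88,40),(298,37),(300,266),(84,271)],(148,230),.06)
q([(110,67),(278,65),(279,243),(110,243)],(148,230),.06)
q([(84,42),(293,31),(320,257),(103,268)],(365,198),.064)
q([(192,88),(222,85),(235,203),(205,205)],(365,198),.096)
E
```

```text
[404.8 281.3] x-dir angles [np.float64(1.0), np.float64(1.0)] y-dir [np.float64(0.3), np.float64(0.9)] 172.0 160.0
[403.6 279.9] x-dir angles [np.float64(1.8), np.float64(0.9)] y-dir [np.float64(0.2), np.float64(-0.4)] 131.0 128.0
[ 482.9 -266.6] x-dir angles [np.float64(1.7), np.float64(2.2)] y-dir [np.float64(2.5), np.float64(2.6)] 170.0 157.0
[ 481.9 -266.6] x-dir angles [np.float64(2.5), np.float64(2.2)] y-dir [np.float64(5.3), np.float64(3.5)] 85.0 22.0
```

```bash
python3 - <<'E'
from h import *
c=imaging.read_camera("scene")
for pts,o,z in(([(92,92),(243,60),(322,162),(152,198)],(258,141),.06),([(80,90),(275,45),(305,180),(92,236)],(78,195),.064)):
    P=plane(c,np.array(pts)/3.3333+o,z)*1000; print(P.round(),P.mean(0).round(1))
s=imaging.read_camera("scene"); H=hsv(s); h,S,v=[H[...,i].astype(int) for i in range(3)]
for n,m,sd,z in(("brick",(h>100)&(h<130)&(S>120),(251,268),.012),("pad",(h>45)&(h<85)&(S>60),(312,257),.006),("red",((h<6)|(h>174))&(S>150),(240,239),.025),("yel",(h>18)&(h<35)&(S>120),(231,214),.016)):
    C,a,d,k=rect(s,m,sd,z); print(n,C,a,d)
E
```

```text
[[327. 207.]
 [324. 364.]
 [495. 363.]
 [493. 204.]] [409.7 284.5]
[[ 406. -347.]
 [ 401. -187.]
 [ 567. -181.]
 [ 575. -337.]] [ 487.2 -263. ]
brick [645.29431152   3.32751083] -5.610481262207031 (89.25468444824219, 47.870269775390625)
pad [656.5559082  164.45857239] 5.052331447601318 (79.0208511352539, 50.476966857910156)
red [547.66894531   1.5909462 ] 9.422572135925293 (82.3702392578125, 47.75471496582031)
yel [429.13815308   1.05145645] -5.661994934082031 (88.59150695800781, 50.27681350708008)
```

```bash
cat > p.py <<'E'
from h import *
import sys
def plan(x,y,z,yaw):
    s=telemetry.get_state(); M=R.from_quat(s["eef_rot"]); p=s["tool_pos"]
    a=np.radians(yaw); T=np.array([[0,np.sin(a),-np.cos(a)],[0,-np.cos(a),-np.sin(a)],[-1,0,0]])
    rv=np.degrees((M.inv()*R.from_matrix(T)).as_rotvec()); sh=M.inv().apply(np.array([x,y,z])-p)*100
    print("turn",rv.round(1),"shift cm",sh.round(2),"| at",p.round(4),"F",s["wrist_force"].round(1),"w",round(s["gripper_width"],4),"t",round(s["time"],2),"q",s["q"].round(2))
v=list(map(float,sys.argv[1:]))
for i in range(0,len(v),4): plan(*v[i:i+4])
E
python3 p.py .648 .0024 .12 -5.5
```

```text
turn [23.5  0.   0. ] shift cm [ 11.87 -47.65 -61.69] | at [ 0.209  -0.6417  0.2385] F [-0.1 -0.4 -0.2] w 0.0881 t 0.4 q [-1.29  0.26  1.6   0.    1.27 -0.04]
```

Request:
servo_tool([
  [[23.5,0,0],[4,-47.6,-61.7],0],
  [[23.5,0,0],[4,-47.6,-61.7],0],
  [[23.5,0,0],[4,-47.6,-61.7],0],
  [[23.5,0,0],[4,-47.6,-61.7],0],
  [[23.5,0,0],[4,-47.6,-61.7],0],
  [[23.5,0,0],[4,-47.6,-61.7],0],
  [[23.5,0,0],[4,-47.6,-61.7],0],
  [[23.5,0,0],[4,-47.6,-61.7],0],
  [[23.5,0,0],[4,-47.6,-61.7],0],
  [[23.5,0,0],[4,-47.6,-61.7],0],
  [[23.5,0,0],[4,-47.6,-61.7],0],
  [[23.5,0,0],[4,-47.6,-61.7],0],
  [[23.5,0,0],[4,-47.6,-61.7],0],
  [[23.5,0,0],[4,-47.6,-61.7],0],
  [[23.5,0,0],[4,-47.6,-61.7],0],
  [[23.5,0,0],[11.9,-47.6,-61.7],0],
  [[23.5,0,0],[11.9,-47.6,-61.7],0],
  [[23.5,0,0],[11.9,-47.6,-61.7],0],
  [[23.5,0,0],[11.9,-47.6,-61.7],0],
])

```text
time: 2.78
tool_pos: [0.6495, 0.0013, 0.1218]
eef_rot: [0.707, -0.034, -0.705, -0.034]
wrist_force: [0.7, 0.9, 0.7]
gripper_width: 0.0881
```

```bash
python3 p.py .648 .0024 .008 -5.5
```

```text
turn [-0.  -0.2  0. ] shift cm [11.38 -0.09  0.2 ] | at [0.6495 0.0013 0.1218] F [0.7 0.9 0.7] w 0.0881 t 2.77 q [-0.04  0.31  1.77  0.    1.06  1.63]
```

Request:
servo_tool([
  [[0,0,0],[6,-0.1,0.2],0],
  [[0,0,0],[10,-0.1,0.2],0],
  [[0,0,0],[11.2,-0.1,0.2],0],
  [[0,0,0],[11.3,-0.1,0.2],0],
  [[0,0,0],[11.3,-0.1,0.2],80],
  [[0,0,0],[11.3,-0.1,0.2],255],
  [[0,0,0],[11.3,-0.1,0.2],255],
  [[0,0,0],[11.3,-0.1,0.2],255],
  [[0,0,0],[11.3,-0.1,0.2],255],
  [[0,0,0],[11.3,-0.1,0.2],255],
  [[0,0,0],[11.3,-0.1,0.2],255],
  [[0,0,0],[8,-0.1,0.2],255],
  [[0,0,0],[2,-0.1,0.2],255],
  [[0,0,0],[-4,-0.1,0.2],255],
  [[0,0,0],[-6,-0.1,0.2],255],
  [[0,0,0],[-6,-0.1,0.2],255],
], squeeze=20)

```text
time: 4.78
tool_pos: [0.6483, 0.0025, 0.1829]
eef_rot: [0.708, -0.034, -0.704, -0.034]
wrist_force: [0.5, -0.4, -1.4]
gripper_width: 0.0498
```

```bash
python3 p.py .407 .283 .18 1 .407 .283 .027 1
```

```text
turn [-6.5 -0.3  0. ] shift cm [  0.15 -25.61  26.71] | at [0.6483 0.0025 0.1829] F [ 0.5 -0.4 -1.4] w 0.0498 t 4.78 q [-0.03  0.25  1.73  0.    1.16  1.63]
turn [-6.5 -0.3  0. ] shift cm [ 15.45 -25.6   26.79] | at [0.6483 0.0025 0.1829] F [ 0.5 -0.4 -1.4] w 0.0498 t 4.78 q [-0.03  0.25  1.73  0.    1.16  1.63]
```

Request:
servo_tool([
  [[-6.5,0,0],[0.1,-25.6,26.7],255],
  [[-6.5,0,0],[0.1,-25.6,26.7],255],
  [[-6.5,0,0],[0.1,-25.6,26.7],255],
  [[-6.5,0,0],[0.1,-25.6,26.7],255],
  [[-6.5,0,0],[0.1,-25.6,26.7],255],
  [[-6.5,0,0],[0.1,-25.6,26.7],255],
  [[-6.5,0,0],[0.1,-25.6,26.7],255],
  [[-6.5,0,0],[0.1,-25.6,26.7],255],
  [[-6.5,0,0],[0.1,-25.6,26.7],255],
  [[-6.5,0,0],[0.1,-25.6,26.7],255],
  [[-6.5,0,0],[6,-25.6,26.7],255],
  [[-6.5,0,0],[7,-25.6,26.7],255],
  [[-6.5,0,0],[7,-25.6,26.7],255],
])

```text
time: 6.4
tool_pos: [0.4073, 0.2822, 0.1112]
eef_rot: [0.708, 0.005, -0.706, 0.006]
wrist_force: [-0.0, 0.3, -0.6]
gripper_width: 0.0501
```

```bash
python3 p.py .407 .283 .027 1; python3 - <<'E'
from h import *
for n in("scene","top"):
    c=imaging.read_camera(n); x,y=proj(c,[.407,.283,.1])[0].astype(int)
    cv2.imwrite(f"pics/b_{n}.png",cv2.resize(c["color"][max(0,y-80):y+80,max(0,x-100):x+100,::-1],None,fx=3,fy=3,interpolation=cv2.INTER_CUBIC))
E
```

```text
turn [-0.1 -0.2 -0.1] shift cm [ 8.42 -0.09  0.06] | at [0.4073 0.2822 0.1112] F [-0.   0.3 -0.6] w 0.0501 t 6.4 q [ 0.56  0.04  2.11 -0.    0.99  2.11]
```

View pics/b_scene.png

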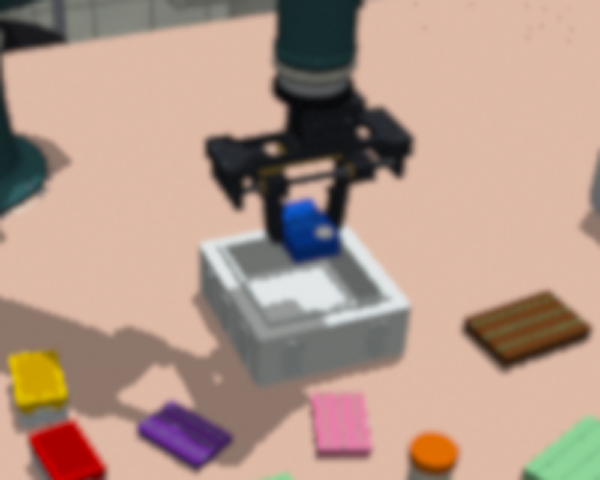

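View pics/b_top.png

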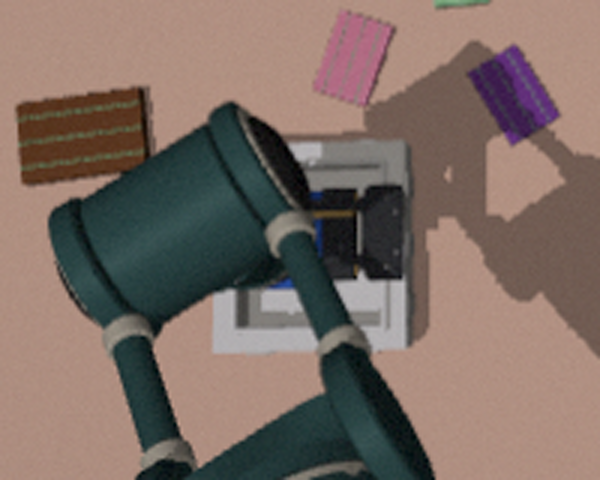

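Request:
servo_tool([
  [[0,0,0],[4,-0.1,0.1],255],
  [[0,0,0],[7,-0.1,0.1],255],
  [[0,0,0],[8,-0.1,0.1],255],
  [[0,0,0],[8.4,-0.1,0.1],255],
  [[0,0,0],[8.45,-0.1,0.1],255],
  [[0,0,0],[8.45,-0.1,0.1],255],
  [[0,0,0],[8.45,-0.1,0.1],81],
  [[0,0,0],[8.45,-0.1,0.1],81],
  [[0,0,0],[8.45,-0.1,0.1],81],
  [[0,0,0],[6,-0.1,0.1],81],
  [[0,0,0],[0,-0.1,0.1],81],
  [[0,0,0],[-6,-0.1,0.1],0],
  [[0,0,0],[-8,-0.1,0.1],0],
  [[0,0,0],[-8,-0.1,0.1],0],
])

```text
time: 8.25
tool_pos: [0.4085, 0.2852, 0.1956]
eef_rot: [0.711, 0.007, -0.703, 0.005]
wrist_force: [-0.6, 0.1, -0.3]
gripper_width: 0.0874
```

```bash
python3 p.py .6575 .1635 .12 4.4;
```

```text
turn [-3.4 -0.7  0.2] shift cm [  7.81  12.61 -24.6 ] | at [0.4085 0.2852 0.1956] F [-0.6  0.1 -0.3] w 0.0874 t 8.25 q [ 0.56 -0.05  2.03 -0.    1.15  2.12]
```

Request:
servo_tool([
  [[-3.4,-0.6,0.2],[0.5,12.6,-24.6],0],
  [[-3.4,-0.6,0.2],[0.5,12.6,-24.6],0],
  [[-3.4,-0.6,0.2],[0.5,12.6,-24.6],0],
  [[-3.4,-0.6,0.2],[0.5,12.6,-24.6],0],
  [[-3.4,-0.6,0.2],[0.5,12.6,-24.6],0],
  [[-3.4,-0.6,0.2],[0.5,12.6,-24.6],0],
  [[-3.4,-0.6,0.2],[7.8,12.6,-24.6],0],
  [[-3.4,-0.6,0.2],[7.8,12.6,-24.6],0],
  [[-3.4,-0.6,0.2],[7.8,12.6,-24.6],0],
  [[-3.4,-0.6,0.2],[7.8,12.6,-24.6],0],
])

```text
time: 9.5
tool_pos: [0.6585, 0.1644, 0.1224]
eef_rot: [0.708, 0.027, -0.705, 0.027]
wrist_force: [1.5, -0.5, 0.2]
gripper_width: 0.088
```

```bash
python3 p.py .6575 .1635 .004 4.4; python3 - <<'E'
from h import *
c=imaging.read_camera("top");H=hsv(c); h,S,v=[H[...,i].astype(int) for i in range(3)]
x,y=proj(c,[.407,.283,.04])[0]; print(x,y)
C,a,d,k=rect(c,(h>100)&(h<130)&(S>120),(x,y),.030); print("brick",C,a,d, k.reshape(-1,2).mean(0))
P=plane(c,k.reshape(-1,2),.042)*1000;print(cv2.minAreaRect(P.astype(np.float32)))
x,y=int(x),int(y)
cv2.imwrite("pics/c_top.png",cv2.resize(c["color"][y-60:y+60,x-80:x+80,::-1],None,fx=5,fy=5,interpolation=cv2.INTER_CUBIC))
E
```

```text
turn [ 0.  -0.3  0. ] shift cm [11.84  0.09  0.16] | at [0.6585 0.1644 0.1224] F [ 1.5 -0.5  0.2] w 0.088 t 9.5 q [ 0.21  0.36  1.71 -0.    1.07  1.7 ]
206.441069363114 274.9110894966434
brick [409.83291626 284.77597046] 0.9774382710456848 (72.3444595336914, 49.24433135986328) [206.3956044  274.15384615]
((409.4476318359375, 282.6859130859375), (71.58995819091797, 48.73072052001953), 0.977450966835022)
```

View pics/c_top.png

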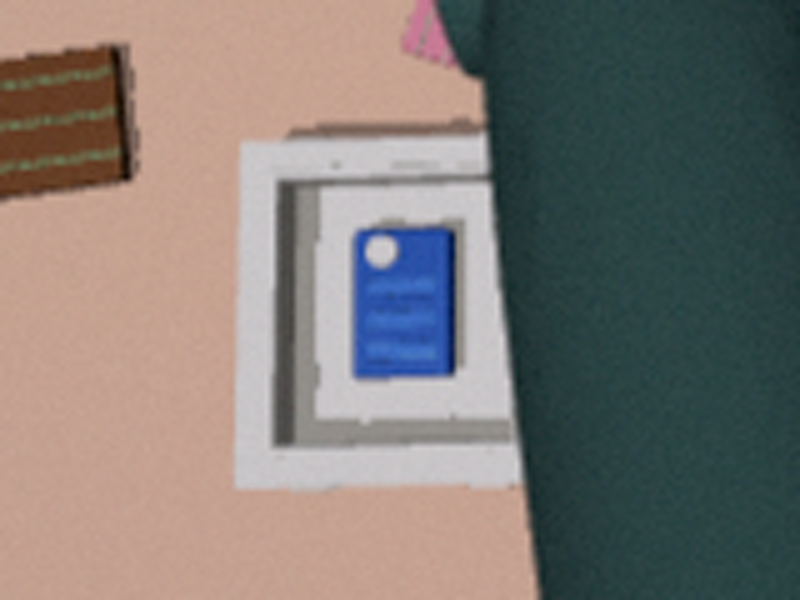

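Request:
servo_tool([
  [[0,-0.3,0],[6,0.1,0.2],0],
  [[0,-0.3,0],[10,0.1,0.2],0],
  [[0,-0.3,0],[11.6,0.1,0.2],0],
  [[0,-0.3,0],[11.9,0.1,0.2],0],
  [[0,-0.3,0],[11.9,0.1,0.2],60],
  [[0,-0.3,0],[11.9,0.1,0.2],255],
  [[0,-0.3,0],[11.9,0.1,0.2],255],
  [[0,-0.3,0],[11.9,0.1,0.2],255],
  [[0,-0.3,0],[11.9,0.1,0.2],255],
  [[0,-0.3,0],[11.9,0.1,0.2],255],
  [[0,-0.3,0],[8,0.1,0.2],255],
  [[0,-0.3,0],[2,0.1,0.2],255],
  [[0,-0.3,0],[-4,0.1,0.2],255],
  [[0,-0.3,0],[-6,0.1,0.2],255],
  [[0,-0.3,0],[-6,0.1,0.2],255],
], squeeze=12)

```text
time: 11.42
tool_pos: [0.6575, 0.1633, 0.1841]
eef_rot: [0.708, 0.027, -0.705, 0.027]
wrist_force: [-1.3, 0.1, 0.4]
gripper_width: 0.0498
```

```bash
python3 p.py .408 .2835 .18 1
```

```text
turn [ 3.4 -0.2  0.1] shift cm [  0.34 -13.89  23.95] | at [0.6575 0.1633 0.1841] F [-1.3  0.1  0.4] w 0.0498 t 11.43 q [0.21 0.3  1.66 0.   1.18 1.7 ]
```

Request:
servo_tool([
  [[3.4,-0.2,0],[0.3,-13.9,24],255],
  [[3.4,-0.2,0],[0.3,-13.9,24],255],
  [[3.4,-0.2,0],[0.3,-13.9,24],255],
  [[3.4,-0.2,0],[0.3,-13.9,24],255],
  [[3.4,-0.2,0],[0.3,-13.9,24],255],
  [[3.4,-0.2,0],[0.3,-13.9,24],255],
  [[3.4,-0.2,0],[0.3,-13.9,24],255],
  [[3.4,-0.2,0],[0.3,-13.9,24],255],
  [[3.4,-0.2,0],[6,-13.9,24],255],
  [[3.4,-0.2,0],[8,-13.9,24],255],
  [[3.4,-0.2,0],[8,-13.9,24],255],
])

```text
time: 12.8
tool_pos: [0.407, 0.2821, 0.1012]
eef_rot: [-0.706, -0.005, 0.709, -0.006]
wrist_force: [-0.1, -0.8, 0.3]
gripper_width: 0.0499
```

```bash
python3 p.py .408 .2835 .0465 1;python3 - <<'E'
from h import *
c=imaging.read_camera("scene"); x,y=proj(c,[.407,.283,.1])[0].astype(int)
cv2.imwrite(f"pics/d_scene.png",cv2.resize(c["color"][y-60:y+60,x-80:x+80,::-1],None,fx=5,fy=5,interpolation=cv2.INTER_CUBIC))
E
```

```text
turn [-0.1  0.2 -0.1] shift cm [ 5.47 -0.15 -0.13] | at [0.407  0.2821 0.1012] F [-0.1 -0.8  0.3] w 0.0499 t 12.8 q [0.56 0.06 2.11 0.   0.97 2.11]
```

View pics/d_scene.png

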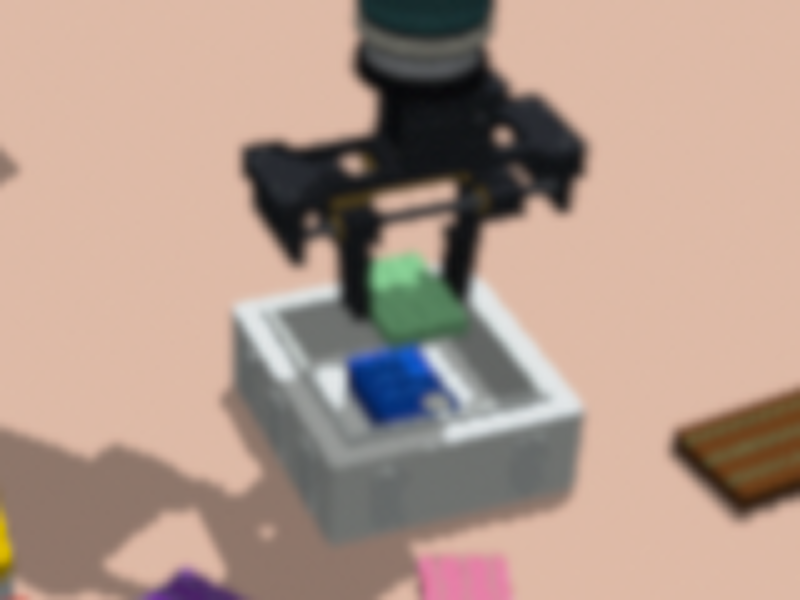

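Request:
servo_tool([
  [[0,0.2,0],[3.5,-0.1,-0.1],255],
  [[0,0.2,0],[5,-0.1,-0.1],255],
  [[0,0.2,0],[5.4,-0.1,-0.1],255],
  [[0,0.2,0],[5.45,-0.1,-0.1],255],
  [[0,0.2,0],[5.45,-0.1,-0.1],255],
  [[0,0.2,0],[5.45,-0.1,-0.1],81],
  [[0,0.2,0],[5.45,-0.1,-0.1],81],
  [[0,0.2,0],[5.45,-0.1,-0.1],81],
  [[0,0.2,0],[3,-0.1,-0.1],81],
  [[0,0.2,0],[-3,-0.1,-0.1],81],
  [[0,0.2,0],[-9,-0.1,-0.1],0],
  [[0,0.2,0],[-9,-0.1,-0.1],0],
])

```text
time: 14.35
tool_pos: [0.4129, 0.2863, 0.1992]
eef_rot: [0.711, 0.008, -0.703, 0.003]
wrist_force: [-0.1, 0.5, -0.5]
gripper_width: 0.0784
```

```bash
python3 p.py .549 .0005 .12 9.2
```

```text
turn [-8.3 -0.7  0.3] shift cm [  7.9   28.84 -13.05] | at [0.4129 0.2863 0.1992] F [-0.1  0.5 -0.5] w 0.0784 t 14.35 q [ 0.56 -0.04  2.02 -0.    1.15  2.11]
```

Request:
servo_tool([
  [[-8.3,-0.7,0.3],[0,28.8,-13],0],
  [[-8.3,-0.7,0.3],[0,28.8,-13],0],
  [[-8.3,-0.7,0.3],[0,28.8,-13],0],
  [[-8.3,-0.7,0.3],[0,28.8,-13],0],
  [[-8.3,-0.7,0.3],[0,28.8,-13],0],
  [[-8.3,-0.7,0.3],[0,28.8,-13],0],
  [[-8.3,-0.7,0.3],[0,28.8,-13],0],
  [[-8.3,-0.7,0.3],[0,28.8,-13],0],
  [[-8.3,-0.7,0.3],[7.9,28.8,-13],0],
  [[-8.3,-0.7,0.3],[7.9,28.8,-13],0],
  [[-8.3,-0.7,0.3],[7.9,28.8,-13],0],
  [[-8.3,-0.7,0.3],[7.9,28.8,-13],0],
])

```text
time: 15.85
tool_pos: [0.5498, 0.0013, 0.1219]
eef_rot: [0.706, 0.057, -0.704, 0.057]
wrist_force: [0.1, -0.8, 0.0]
gripper_width: 0.088
```

```bash
python3 p.py .549 .0005 .008 9.2; cat > st.py <<'E'
from h import *
import sys
n=sys.argv[1]; cols=sys.argv[2].split(",")
c=imaging.read_camera("top");H=hsv(c); h,S,v=[H[...,i].astype(int) for i in range(3)]
x,y=proj(c,[.407,.283,.05])[0]
M={"g":((h>45)&(h<85)&(S>60),.054,.050),"b":((h>100)&(h<130)&(S>120),.042,.04),"r":(((h<6)|(h>174))&(S>150),.086,.08)}
for k in cols:
    m,z,zz=M[k]; C,a,d,ct=rect(c,m,(x,y),z); print(k,C.round(1),round(a,1),np.round(d,1))
x,y=int(x),int(y)
A=cv2.resize(c["color"][y-48:y+48,x-64:x+64,::-1],None,fx=5,fy=5,interpolation=cv2.INTER_CUBIC)
c=imaging.read_camera("scene"); x,y=proj(c,[.407,.283,.06])[0].astype(int)
B=cv2.resize(c["color"][y-48:y+48,x-64:x+64,::-1],None,fx=5,fy=5,interpolation=cv2.INTER_CUBIC)
cv2.imwrite(f"pics/{n}.png",cv2.resize(np.hstack([A,B]),(800,300)))
E
python3 st.py e g
```

```text
turn [ 0.1 -0.2 -0. ] shift cm [11.39  0.06  0.13] | at [0.5498 0.0013 0.1219] F [ 0.1 -0.8  0. ] w 0.088 t 15.85 q [-0.04  0.13  1.99  0.    1.02  1.37]
g [409.1 281.7] 1.4 [70.8 45.5]
```

View pics/e.png

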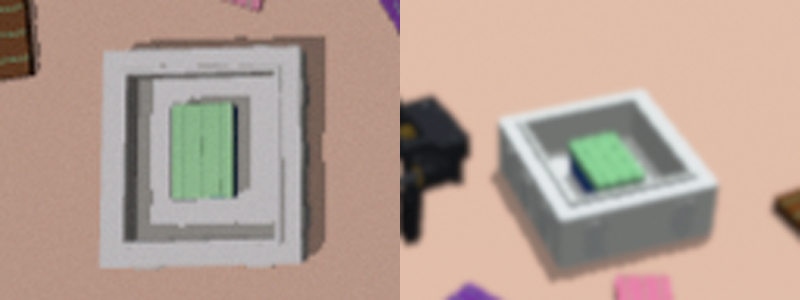

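Request:
servo_tool([
  [[0,-0.2,0],[6,0.1,0.1],0],
  [[0,-0.2,0],[10,0.1,0.1],0],
  [[0,-0.2,0],[11.2,0.1,0.1],0],
  [[0,-0.2,0],[11.3,0.1,0.1],0],
  [[0,-0.2,0],[11.3,0.1,0.1],60],
  [[0,-0.2,0],[11.3,0.1,0.1],255],
  [[0,-0.2,0],[11.3,0.1,0.1],255],
  [[0,-0.2,0],[11.3,0.1,0.1],255],
  [[0,-0.2,0],[11.3,0.1,0.1],255],
  [[0,-0.2,0],[11.3,0.1,0.1],255],
  [[0,-0.2,0],[11.3,0.1,0.1],255],
], squeeze=20)

```text
time: 17.32
tool_pos: [0.5501, -0.0, 0.0097]
eef_rot: [0.705, 0.057, -0.704, 0.057]
wrist_force: [-1.7, 0.7, 5.3]
gripper_width: 0.048
```

```bash
python3 p.py .549 .0005 .19 9.2
```

```text
turn [ 0.  -0.1 -0. ] shift cm [-18.03  -0.06   0.07] | at [ 0.5501 -0.      0.0097] F [-1.7  0.7  5.3] w 0.048 t 17.32 q [-0.05  0.28  2.06 -0.    0.8   1.36]
```

Request:
servo_tool([
  [[0,0,0],[-3,0,0],255],
  [[0,0,0],[-8,0,0],255],
  [[0,0,0],[-14,0,0],255],
  [[0,0,0],[-18,0,0],255],
  [[0,0,0],[-18,0,0],255],
  [[0,0,0],[-18,0,0],255],
])

```text
time: 18.08
tool_pos: [0.5486, 0.0, 0.1877]
eef_rot: [-0.704, -0.057, 0.705, -0.057]
wrist_force: [-0.0, 0.2, -2.9]
gripper_width: 0.0477
```

```bash
python3 p.py .408 .2825 .19 1
```

```text
turn [ 8.2  0.1 -0. ] shift cm [ -0.22 -30.14   9.34] | at [0.5486 0.     0.1877] F [-0.   0.2 -2.9] w 0.0477 t 18.07 q [-0.05  0.07  1.93 -0.    1.15  1.36]
```

Request:
servo_tool([
  [[8.2,0.1,0],[-0.2,-30.1,9.3],255],
  [[8.2,0.1,0],[-0.2,-30.1,9.3],255],
  [[8.2,0.1,0],[-0.2,-30.1,9.3],255],
  [[8.2,0.1,0],[-0.2,-30.1,9.3],255],
  [[8.2,0.1,0],[-0.2,-30.1,9.3],255],
  [[8.2,0.1,0],[-0.2,-30.1,9.3],255],
  [[8.2,0.1,0],[-0.2,-30.1,9.3],255],
  [[8.2,0.1,0],[-0.2,-30.1,9.3],255],
  [[8.2,0.1,0],[-0.2,-30.1,9.3],255],
  [[8.2,0.1,0],[5,-30.1,9.3],255],
  [[8.2,0.1,0],[8,-30.1,9.3],255],
  [[8.2,0.1,0],[8,-30.1,9.3],255],
])

```text
time: 19.58
tool_pos: [0.4066, 0.2799, 0.1053]
eef_rot: [-0.705, -0.005, 0.709, -0.007]
wrist_force: [-0.3, -0.1, -1.1]
gripper_width: 0.0479
```

```bash
python3 p.py .408 .2825 .0645 1; python3 st.py f g
```

```text
turn [-0.1  0.3 -0.2] shift cm [ 4.07 -0.27 -0.16] | at [0.4066 0.2799 0.1053] F [-0.3 -0.1 -1.1] w 0.0479 t 19.57 q [ 0.55  0.05  2.11 -0.    0.98  2.11]
g [683.5 431.8] -66.1 [99.7 67.7]
```

View pics/f.png

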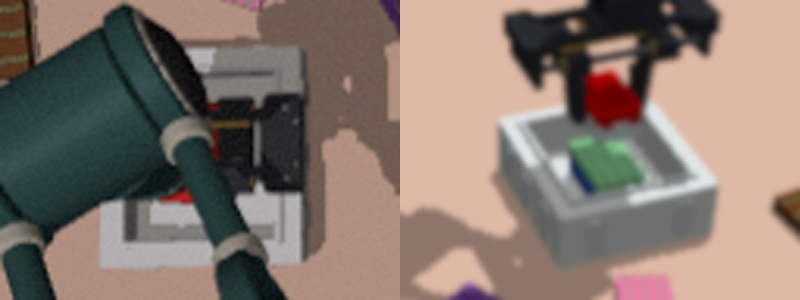

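Request:
servo_tool([
  [[0,0.3,-0.2],[2,-0.2,-0.1],255],
  [[0,0.3,-0.2],[3.4,-0.2,-0.1],255],
  [[0,0.3,-0.2],[3.9,-0.2,-0.1],255],
  [[0,0.3,-0.2],[4,-0.2,-0.1],255],
  [[0,0.3,-0.2],[4.1,-0.2,-0.1],255],
  [[0,0.3,-0.2],[4.1,-0.2,-0.1],255],
])

```text
time: 20.42
tool_pos: [0.4105, 0.2841, 0.068]
eef_rot: [0.709, 0.007, -0.705, 0.005]
wrist_force: [1.3, 0.8, -1.4]
gripper_width: 0.0476
```

```bash
python3 p.py .408 .2825 .0645 1
```

```text
turn [-0.  -0.4  0.2] shift cm [0.35 0.16 0.25] | at [0.4105 0.2841 0.068 ] F [ 1.3  0.8 -1.4] w 0.0476 t 20.43 q [ 0.56  0.1   2.14 -0.    0.89  2.11]
```

Request:
servo_tool([
  [[0,-0.3,0.2],[0.2,0.2,0.2],255],
  [[0,-0.3,0.2],[0.3,0.2,0.2],255],
  [[0,-0.3,0.2],[0.3,0.2,0.2],255],
  [[0,-0.3,0.2],[0.3,0.2,0.2],255],
])

```text
time: 20.92
tool_pos: [0.4085, 0.2821, 0.065]
eef_rot: [0.708, 0.006, -0.707, 0.006]
wrist_force: [-0.5, 0.2, -0.4]
gripper_width: 0.0479
```

```bash
python3 p.py .408 .2825 .0645 1
```

```text
turn [-0.  -0.1  0. ] shift cm [ 0.05 -0.04  0.05] | at [0.4085 0.2821 0.065 ] F [-0.5  0.2 -0.4] w 0.0479 t 20.93 q [ 0.55  0.11  2.14 -0.    0.89  2.11]
```

Request:
servo_tool([
  [[0,0,0],[0.05,0,0],255],
  [[0,0,0],[0.05,0,0],81],
  [[0,0,0],[0.05,0,0],81],
  [[0,0,0],[0.05,0,0],81],
  [[0,0,0],[-2,0,0],81],
  [[0,0,0],[-6,0,0],81],
  [[0,0,0],[-12,0,0],60],
  [[0,0,0],[-12,0,0],60],
  [[0,0,0],[-12,0,0],60],
])

```text
time: 22.05
tool_pos: [0.4083, 0.2819, 0.185]
eef_rot: [0.708, 0.006, -0.706, 0.006]
wrist_force: [-0.5, -0.4, -0.4]
gripper_width: 0.0677
```

```bash
python3 p.py .650 -.1625 .12 2.8
```

```text
turn [-1.8 -0.1  0. ] shift cm [  6.51  44.85 -23.4 ] | at [0.4083 0.2819 0.185 ] F [-0.5 -0.4 -0.4] w 0.0677 t 22.05 q [ 0.55 -0.04  2.04 -0.    1.14  2.11]
```

Request:
servo_tool([
  [[-1.8,0,0],[-0.5,44.9,-23.4],0],
  [[-1.8,0,0],[-0.5,44.9,-23.4],0],
  [[-1.8,0,0],[-0.5,44.9,-23.4],0],
  [[-1.8,0,0],[-0.5,44.9,-23.4],0],
  [[-1.8,0,0],[-0.5,44.9,-23.4],0],
  [[-1.8,0,0],[-0.5,44.9,-23.4],0],
  [[-1.8,0,0],[-0.5,44.9,-23.4],0],
  [[-1.8,0,0],[-0.5,44.9,-23.4],0],
  [[-1.8,0,0],[-0.5,44.9,-23.4],0],
  [[-1.8,0,0],[-0.5,44.9,-23.4],0],
  [[-1.8,0,0],[-0.5,44.9,-23.4],0],
  [[-1.8,0,0],[6.5,44.9,-23.4],0],
  [[-1.8,0,0],[6.5,44.9,-23.4],0],
  [[-1.8,0,0],[6.5,44.9,-23.4],0],
  [[-1.8,0,0],[6.5,44.9,-23.4],0],
])

```text
time: 23.92
tool_pos: [0.6515, -0.1629, 0.1227]
eef_rot: [0.709, 0.017, -0.705, 0.018]
wrist_force: [0.2, -0.1, 0.2]
gripper_width: 0.0882
```

```bash
python3 p.py .650 -.1625 .004 2.8; python3 st.py g r
```

```text
turn [ 0.  -0.3 -0. ] shift cm [11.87 -0.05  0.21] | at [ 0.6515 -0.1629  0.1227] F [ 0.2 -0.1  0.2] w 0.0882 t 23.93 q [-0.28  0.34  1.72  0.    1.07  1.24]
r [407.8 279.7] 1.5 [72.4 46.8]
```

View pics/g.png

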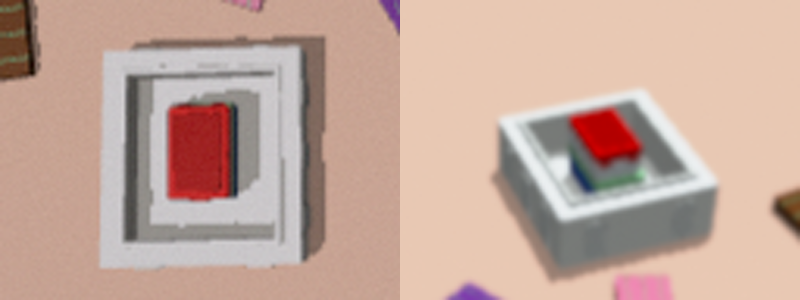

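Request:
servo_tool([
  [[0,-0.3,0],[6,0,0.2],0],
  [[0,-0.3,0],[10,0,0.2],0],
  [[0,-0.3,0],[11.6,0,0.2],0],
  [[0,-0.3,0],[11.9,0,0.2],0],
  [[0,-0.3,0],[11.9,0,0.2],60],
  [[0,-0.3,0],[11.9,0,0.2],255],
  [[0,-0.3,0],[11.9,0,0.2],255],
  [[0,-0.3,0],[11.9,0,0.2],255],
  [[0,-0.3,0],[11.9,0,0.2],255],
  [[0,-0.3,0],[11.9,0,0.2],255],
  [[0,-0.3,0],[11.9,0,0.2],255],
], squeeze=12)

```text
time: 25.4
tool_pos: [0.6503, -0.1633, 0.0039]
eef_rot: [0.707, 0.017, -0.707, 0.017]
wrist_force: [-0.3, 0.5, 1.4]
gripper_width: 0.0359
```

```bash
python3 p.py .650 -.1625 .2 2.8
```

```text
turn [-0. -0. -0.] shift cm [-1.961e+01 -7.000e-02  1.000e-02] | at [ 0.6503 -0.1633  0.0039] F [-0.3  0.5  1.4] w 0.0359 t 25.4 q [-0.28  0.48  1.79 -0.    0.88  1.24]
```

Lift to 0.2 m, then over the shipper (place TCP at 0.086+0.004+0.0005 = 0.0905).

Request:
servo_tool([
  [[0,0,0],[-3,0,0],255],
  [[0,0,0],[-8,0,0],255],
  [[0,0,0],[-14,0,0],255],
  [[0,0,0],[-19,0,0],255],
  [[0,0,0],[-19.6,0,0],255],
  [[0,0,0],[-19.6,0,0],255],
])

```text
time: 26.15
tool_pos: [0.6499, -0.1632, 0.1995]
eef_rot: [0.707, 0.017, -0.707, 0.017]
wrist_force: [-0.4, 0.7, -1.1]
gripper_width: 0.0357
```

```bash
python3 p.py .408 .282 .2 1
```

```text
turn [ 1.8 -0.  -0. ] shift cm [ -0.09 -45.64  22.  ] | at [ 0.6499 -0.1632  0.1995] F [-0.4  0.7 -1.1] w 0.0357 t 26.15 q [-0.28  0.28  1.66 -0.    1.2   1.24]
```

Request:
servo_tool([
  [[1.8,0,0],[-0.1,-45.6,22],255],
  [[1.8,0,0],[-0.1,-45.6,22],255],
  [[1.8,0,0],[-0.1,-45.6,22],255],
  [[1.8,0,0],[-0.1,-45.6,22],255],
  [[1.8,0,0],[-0.1,-45.6,22],255],
  [[1.8,0,0],[-0.1,-45.6,22],255],
  [[1.8,0,0],[-0.1,-45.6,22],255],
  [[1.8,0,0],[-0.1,-45.6,22],255],
  [[1.8,0,0],[-0.1,-45.6,22],255],
  [[1.8,0,0],[-0.1,-45.6,22],255],
  [[1.8,0,0],[-0.1,-45.6,22],255],
  [[1.8,0,0],[-0.1,-45.6,22],255],
  [[1.8,0,0],[5,-45.6,22],255],
  [[1.8,0,0],[8,-45.6,22],255],
  [[1.8,0,0],[8,-45.6,22],255],
  [[1.8,0,0],[8,-45.6,22],255],
])

```text
time: 28.15
tool_pos: [0.4092, 0.2815, 0.1203]
eef_rot: [0.708, 0.006, -0.706, 0.006]
wrist_force: [0.4, 0.1, 1.0]
gripper_width: 0.0357
```

```bash
python3 p.py .408 .282 .0905 1;python3 st.py i2 r
```

```text
turn [-0.1 -0.1  0. ] shift cm [ 2.98 -0.05  0.13] | at [0.4092 0.2815 0.1203] F [0.4 0.1 1. ] w 0.0357 t 28.15 q [ 0.55  0.03  2.1  -0.    1.01  2.11]Traceback (most recent call last):
  File "st.py", line 8, in <module>
    m,z,zz=M[k]; C,a,d,ct=rect(c,m,(x,y),z); print(k,C.round(1),round(a,1),np.round(d,1))
                          ~~~~^^^^^^^^^^^^^
  File "h.py", line 19, in rect
    k=min(cs,key=lambda k:-cv2.pointPolygonTest(k,tuple(map(float,seed)),True))
ValueError: min() iterable argument is empty
```

Only the arm hides the red box from the top camera here; lowering.

Request:
servo_tool([
  [[0,0,0],[1.5,0,0.1],255],
  [[0,0,0],[2.5,0,0.1],255],
  [[0,0,0],[2.9,0,0.1],255],
  [[0,0,0],[2.95,0,0.1],255],
  [[0,0,0],[2.95,0,0.1],255],
  [[0,0,0],[2.95,0,0.1],255],
  [[0,0,0],[2.95,0,0.1],255],
])

```text
time: 29.08
tool_pos: [0.4089, 0.2821, 0.0917]
eef_rot: [0.708, 0.006, -0.706, 0.005]
wrist_force: [0.2, -0.0, -0.4]
gripper_width: 0.0364
```

```bash
python3 p.py .408 .282 .0905 1; sed -i 's/^for k in cols:/for k in [k for k in cols if k in M]:/' st.py; python3 st.py i2 x
```

```text
turn [-0.1 -0.2  0.1] shift cm [0.12 0.   0.09] | at [0.4089 0.2821 0.0917] F [ 0.2 -0.  -0.4] w 0.0364 t 29.07 q [ 0.55  0.07  2.12 -0.    0.95  2.11]
```

View pics/i2.png

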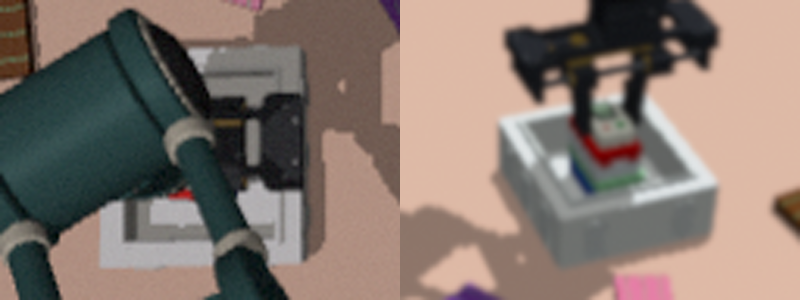

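Request:
servo_tool([
  [[0,-0.2,0.1],[0.1,0,0.1],255],
  [[0,-0.2,0.1],[0.1,0,0.1],255],
  [[0,-0.2,0.1],[0.1,0,0.1],110],
  [[0,-0.2,0.1],[0.1,0,0.1],110],
  [[0,-0.2,0.1],[0.1,0,0.1],110],
  [[0,-0.2,0.1],[-2,0,0.1],110],
  [[0,-0.2,0.1],[-6,0,0.1],110],
  [[0,-0.2,0.1],[-12,0,0.1],110],
  [[0,-0.2,0.1],[-13,0,0.1],110],
  [[0,-0.2,0.1],[-13,0,0.1],110],
])

```text
time: 30.42
tool_pos: [0.4078, 0.2821, 0.2223]
eef_rot: [0.708, 0.006, -0.707, 0.006]
wrist_force: [0.4, -0.3, 0.4]
gripper_width: 0.0503
```

```bash
python3 p.py .485 -.265 .22 2.3
```

```text
turn [-1.4 -0.1  0. ] shift cm [ 0.23 54.83 -6.82] | at [0.4078 0.2821 0.2223] F [ 0.4 -0.3  0.4] w 0.0503 t 30.43 q [ 0.56 -0.07  2.   -0.    1.21  2.11]
```

Request:
servo_tool([
  [[-1.4,0,0],[0.2,54.8,-6.8],0],
  [[-1.4,0,0],[0.2,54.8,-6.8],0],
  [[-1.4,0,0],[0.2,54.8,-6.8],0],
  [[-1.4,0,0],[0.2,54.8,-6.8],0],
  [[-1.4,0,0],[0.2,54.8,-6.8],0],
  [[-1.4,0,0],[0.2,54.8,-6.8],0],
  [[-1.4,0,0],[0.2,54.8,-6.8],0],
  [[-1.4,0,0],[0.2,54.8,-6.8],0],
  [[-1.4,0,0],[0.2,54.8,-6.8],0],
  [[-1.4,0,0],[0.2,54.8,-6.8],0],
  [[-1.4,0,0],[0.2,54.8,-6.8],0],
  [[-1.4,0,0],[0.2,54.8,-6.8],0],
  [[-1.4,0,0],[0.2,54.8,-6.8],0],
  [[-1.4,0,0],[0.2,54.8,-6.8],0],
  [[-1.4,0,0],[0.2,54.8,-6.8],0],
  [[-1.4,0,0],[0.2,54.8,-6.8],0],
])

```text
time: 32.42
tool_pos: [0.4848, -0.2646, 0.2204]
eef_rot: [0.708, 0.015, -0.706, 0.014]
wrist_force: [0.4, 0.9, -0.0]
gripper_width: 0.0883
```

```bash
python3 p.py .485 -.265 .07 2.3; python3 st.py k x
```

```text
turn [ 0.1 -0.1  0. ] shift cm [1.504e+01 5.000e-02 1.000e-02] | at [ 0.4848 -0.2646  0.2204] F [ 0.4  0.9 -0. ] w 0.0883 t 32.42 q [-0.55  0.04  1.89  0.    1.21  0.98]
```

View pics/k.png

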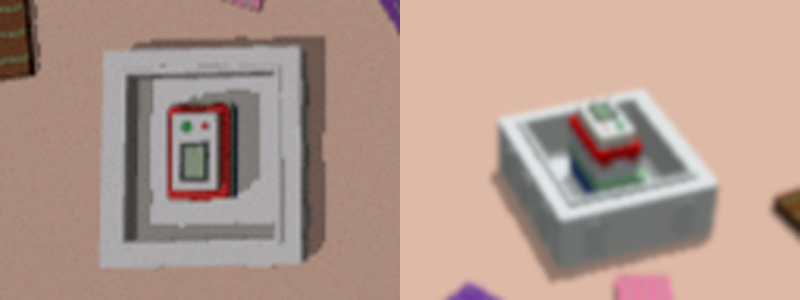

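Request:
servo_tool([
  [[0,0,0],[6,0,0],60],
  [[0,0,0],[12,0,0],60],
  [[0,0,0],[14.5,0,0],60],
  [[0,0,0],[14.9,0,0],60],
  [[0,0,0],[14.9,0,0],60],
  [[0,0,0],[14.9,0,0],150],
  [[0,0,0],[14.9,0,0],255],
  [[0,0,0],[14.9,0,0],255],
  [[0,0,0],[14.9,0,0],255],
  [[0,0,0],[14.9,0,0],255],
  [[0,0,0],[14.9,0,0],255],
  [[0,0,0],[14.9,0,0],255],
], squeeze=35)

```text
time: 34.02
tool_pos: [0.4852, -0.265, 0.0716]
eef_rot: [0.708, 0.014, -0.706, 0.015]
wrist_force: [0.7, -1.7, 2.1]
gripper_width: 0.0235
```

```bash
python3 p.py .485 -.265 .07 2.3
```

```text
turn [ 0.  -0.1 -0. ] shift cm [0.16 0.   0.02] | at [ 0.4852 -0.265   0.0716] F [ 0.7 -1.7  2.1] w 0.0235 t 34.02 q [-0.55  0.2   2.02  0.    0.92  0.98]
```

Request:
servo_tool([
  [[0,0,0],[-2,0,0],255],
  [[0,0,0],[-5,0,0],255],
  [[0,0,0],[-9,0,0],255],
  [[0,0,0],[-13,0,0],255],
  [[0,0,0],[-16,0,0],255],
  [[0,0,0],[-17,0,0],255],
  [[0,0,0],[-17,0,0],255],
  [[0,0,0],[-17,0,0],255],
])

```text
time: 35.02
tool_pos: [0.4838, -0.2642, 0.2394]
eef_rot: [-0.707, -0.015, 0.707, -0.014]
wrist_force: [-0.5, -0.0, -1.1]
gripper_width: 0.0232
```

```bash
python3 p.py .407 .283 .24 1; python3 - <<'E'
from h import *
c=imaging.read_camera("scene")
x,y=proj(c,[.485,-.265,.2])[0].astype(int); x0=max(0,x-80);y0=max(0,y-60); print(x0,y0)
A=cv2.resize(c["color"][y0:y0+120,x0:x0+160,::-1],None,fx=5,fy=5,interpolation=cv2.INTER_CUBIC)
cv2.imwrite("pics/l.png",A)
E
```

```text
turn [1.3 0.1 0.1] shift cm [ 4.000e-02 -5.499e+01  5.440e+00] | at [ 0.4838 -0.2642  0.2394] F [-0.5 -0.  -1.1] w 0.0232 t 35.02 q [-0.55  0.03  1.87  0.    1.24  0.98]
39 133
```

View pics/l.png

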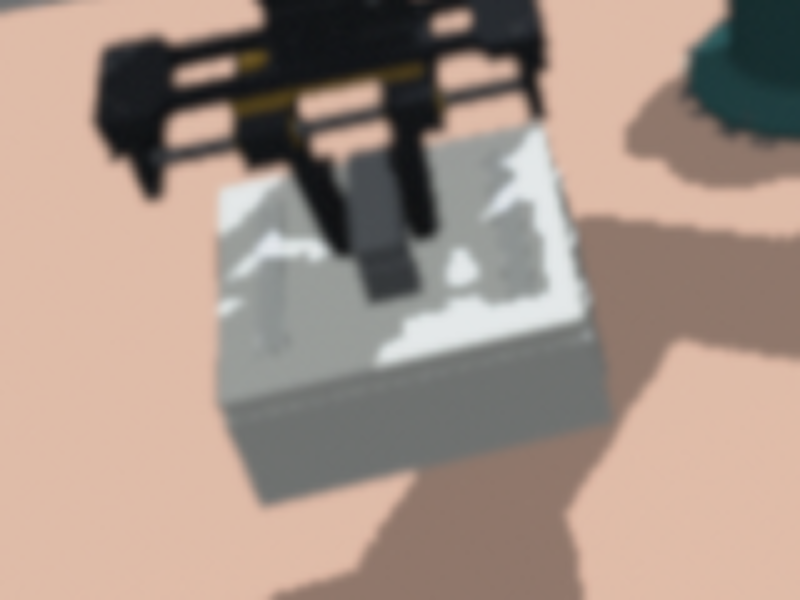

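Request:
servo_tool([
  [[1.3,0,0],[0,-55,5.4],255],
  [[1.3,0,0],[0,-55,5.4],255],
  [[1.3,0,0],[0,-55,5.4],255],
  [[1.3,0,0],[0,-55,5.4],255],
  [[1.3,0,0],[0,-55,5.4],255],
  [[1.3,0,0],[0,-55,5.4],255],
  [[1.3,0,0],[0,-55,5.4],255],
  [[1.3,0,0],[0,-55,5.4],255],
  [[1.3,0,0],[0,-55,5.4],255],
  [[1.3,0,0],[0,-55,5.4],255],
  [[1.3,0,0],[0,-55,5.4],255],
  [[1.3,0,0],[0,-55,5.4],255],
  [[1.3,0,0],[0,-55,5.4],255],
  [[1.3,0,0],[0,-55,5.4],255],
  [[1.3,0,0],[0,-55,5.4],255],
  [[1.3,0,0],[0,-55,5.4],255],
  [[1.3,0,0],[0,-55,5.4],255],
])

```text
time: 37.2
tool_pos: [0.4074, 0.2831, 0.2405]
eef_rot: [-0.707, -0.007, 0.707, -0.006]
wrist_force: [-0.5, 1.0, -2.2]
gripper_width: 0.0234
```

```bash
python3 p.py .407 .283 .16 1; python3 - <<'E'
from h import *
c=imaging.read_camera("scene")
P=plane(c,np.array([(218,187),(540,127),(588,322),(218,403)])/5+[39,133],.232)*1000; print(P.round(),P.mean(0))
x,y=proj(c,[.407,.283,.12])[0].astype(int); x0=max(0,x-80);y0=max(0,y-60); print(x0,y0)
A=cv2.resize(c["color"][y0:y0+120,x0:x0+160,::-1],None,fx=5,fy=5,interpolation=cv2.INTER_CUBIC)
cv2.imwrite("pics/m.png",A)
E
```

```text
turn [0.  0.1 0.1] shift cm [8.05 0.02 0.03] | at [0.4074 0.2831 0.2405] F [-0.5  1.  -2.2] w 0.0234 t 37.2 q [ 0.56 -0.08  1.97  0.    1.25  2.11]
[[ 402. -345.]
 [ 403. -188.]
 [ 572. -178.]
 [ 576. -337.]] [ 488.39390451 -261.91367692]
238 101
```

View pics/m.png

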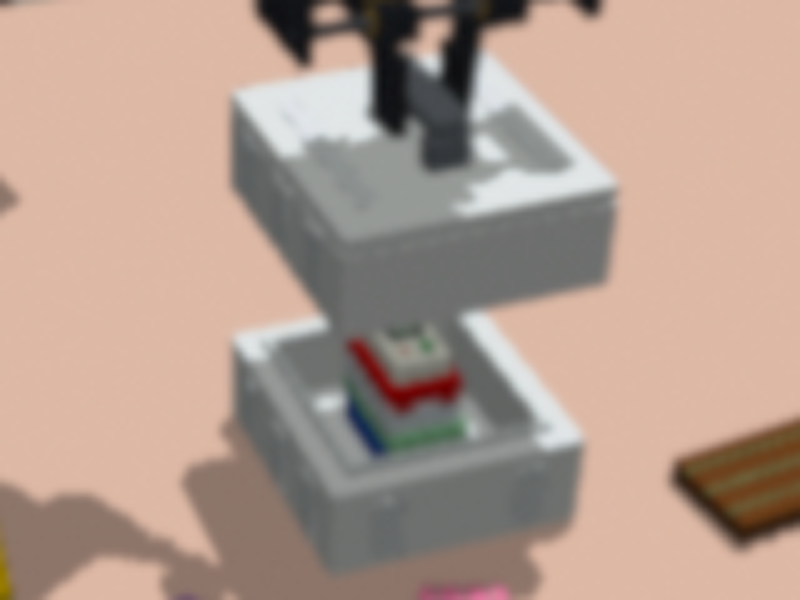

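```bash
python3 - <<'E'
from h import *
c=imaging.read_camera("scene")
o=[238,101]
P=plane(c,np.array([(233,97),(617,190),(348,242)])/5+o,.233)*1000; print("lid",P.round(1),P[:2].mean(0))
P=plane(c,np.array([(233,338),(582,440),(332,492)])/5+o,.06)*1000; print("base",P.round(1),P[:2].mean(0))
E
```

```text
lid [[335.2 201.4]
 [499.  360. ]
 [500.8 206.6]] [417.08965858 280.6808635 ]
base [[326.3 204.1]
 [492.  364.1]
 [489.5 207.9]] [409.12651521 284.10330443]
```

Request:
servo_tool([
  [[0,0,0],[3,0,0],255],
  [[0,0,0],[6,0,0],255],
  [[0,0,0],[8.5,0,0],255],
  [[0,0,0],[9,0,0],255],
  [[0,0,0],[9,0,0],255],
  [[0,0,0],[9,0,0],255],
  [[0,0,0],[9,0,0],255],
])

```text
time: 38.17
tool_pos: [0.408, 0.2838, 0.1518]
eef_rot: [0.707, 0.008, -0.707, 0.005]
wrist_force: [0.2, 0.8, -2.5]
gripper_width: 0.023
```

```bash
python3 p.py .407 .283 .14 1; python3 - <<'E'
from h import *
for n in("scene","top"):
    c=imaging.read_camera(n)
    x,y=proj(c,[.407,.283,.1])[0].astype(int); x0=max(0,x-64);y0=max(0,y-48); print(x0,y0)
    cv2.imwrite(f"pics/n_{n}.png",cv2.resize(c["color"][y0:y0+96,x0:x0+128,::-1],None,fx=6,fy=6,interpolation=cv2.INTER_CUBIC))
E
```

```text
turn [ 0.  -0.   0.2] shift cm [1.17 0.08 0.11] | at [0.408  0.2838 0.1518] F [ 0.2  0.8 -2.5] w 0.023 t 38.17 q [ 0.56 -0.    2.07  0.    1.07  2.11]
254 119
138 226
```

View pics/n_scene.png

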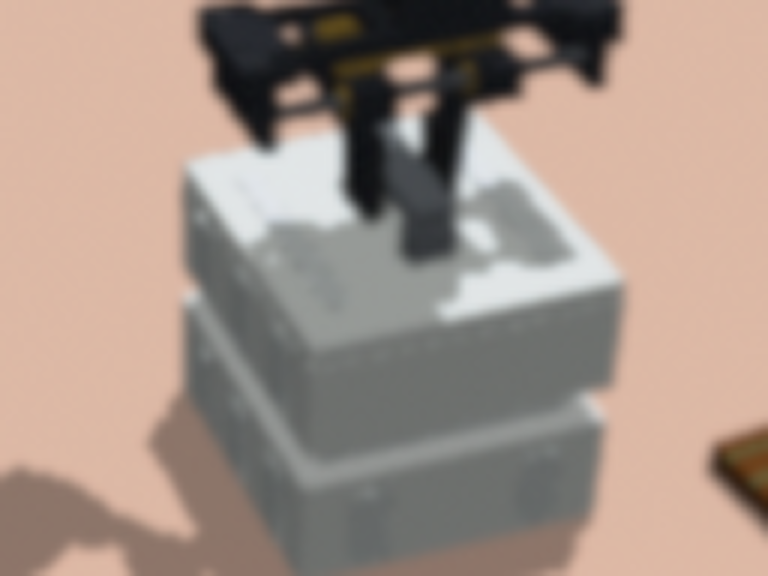

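View pics/n_top.png

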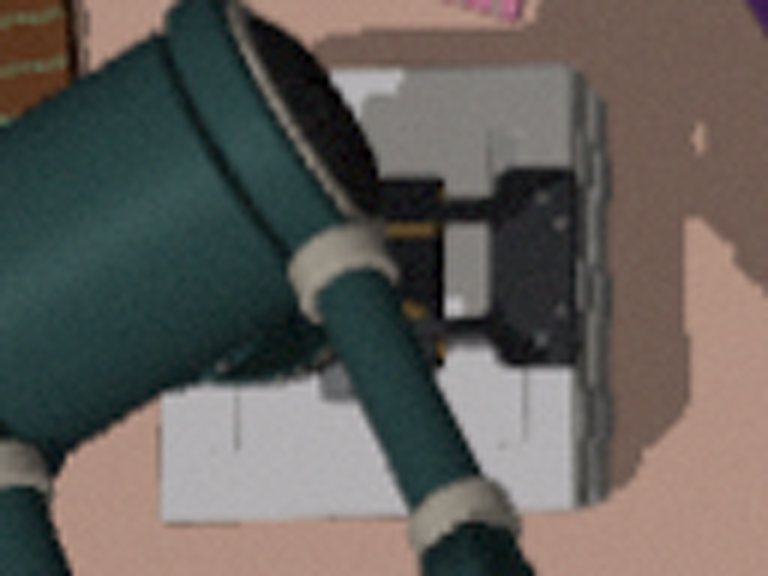

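```bash
python3 - <<'E'
from h import *
def f(n,c,o,pts,z):
    P=plane(c,np.array(pts)/6+o,z)*1000; print(n,P.round(1).tolist(),"mid(diag)",P[:2].mean(0).round(1))
s=imaging.read_camera("scene");t=imaging.read_camera("top")
f("lidtop",s,[254,119],[(187,167),(622,283),(310,352)],.144)
f("lidbot",s,[254,119],[(187,268),(612,388),(316,465)],.080)
f("base",s,[254,119],[(186,295),(604,413),(302,482)],.06)
f("lidtop T",t,[138,226],[(582,68),(163,521),(578,508)],.144)
E
```

```text
lidtop [[333.7, 203.5], [496.1, 361.8], [499.7, 204.8]] mid(diag) [414.9 282.7]
lidbot [[328.8, 205.1], [493.3, 366.1], [502.3, 209.1]] mid(diag) [411.1 285.6]
base [[324.4, 206.1], [487.2, 367.4], [489.2, 207.8]] mid(diag) [405.8 286.7]
lidtop T [[490.6, 199.4], [319.0, 357.6], [322.8, 199.4]] mid(diag) [404.8 278.5]
```

Request:
servo_tool([
  [[0,0,0.1],[0,-0.1,0.25],255],
  [[0,0,0.1],[0,-0.1,0.25],255],
  [[0,0,0.1],[0.6,-0.1,0.25],255],
  [[0,0,0.1],[1,-0.1,0.25],255],
  [[0,0,0.1],[1.3,-0.1,0.25],255],
  [[0,0,0.1],[1.5,-0.1,0.25],255],
  [[0,0,0.1],[1.6,-0.1,0.25],255],
  [[0,0,0.1],[1.7,-0.1,0.25],255],
  [[0,0,0.1],[1.7,-0.1,0.25],255],
  [[0,0,0.1],[1.7,-0.1,0.25],255],
])

```text
time: 39.62
tool_pos: [0.405, 0.2845, 0.134]
eef_rot: [-0.707, -0.007, 0.707, -0.006]
wrist_force: [-0.6, -0.4, -2.2]
gripper_width: 0.0235
```

```bash
python3 p.py .4055 .2845 .1316 1
```

```text
turn [0. 0. 0.] shift cm [ 0.24 -0.   -0.05] | at [0.405  0.2845 0.134 ] F [-0.6 -0.4 -2.2] w 0.0235 t 39.62 q [0.56 0.01 2.09 0.   1.04 2.11]
```

Request:
servo_tool([
  [[0,0,0],[0.15,0,0],255],
  [[0,0,0],[0.25,0,0],255],
  [[0,0,0],[0.3,0,0],255],
  [[0,0,0],[0.3,0,0],255],
  [[0,0,0],[0.3,0,0],255],
])

```text
time: 40.25
tool_pos: [0.405, 0.2845, 0.1316]
eef_rot: [-0.707, -0.007, 0.707, -0.006]
wrist_force: [-2.5, -0.8, 5.5]
gripper_width: 0.0232
```

```bash
python3 p.py .4055 .2845 .1316 1
```

```text
turn [0.1 0.  0. ] shift cm [-0.    0.   -0.05] | at [0.405  0.2845 0.1316] F [-2.5 -0.8  5.5] w 0.0232 t 40.25 q [0.56 0.02 2.09 0.   1.03 2.11]
```

Request:
servo_tool([
  [[0,0,0],[0,0,0],110],
  [[0,0,0],[0,0,0],110],
  [[0,0,0],[0,0,0],110],
  [[0,0,0],[0,0,0],110],
  [[0,0,0],[-3,0,0],110],
  [[0,0,0],[-8,0,0],110],
  [[0,0,0],[-12,0,0],110],
  [[0,0,0],[-12,20,0],110],
  [[0,0,0],[-12,20,0],110],
  [[0,0,0],[-12,25,0],110],
  [[0,0,0],[-12,25,0],110],
  [[0,0,0],[-12,25,0],110],
  [[0,0,0],[-12,25,0],110],
])

```text
time: 41.88
tool_pos: [0.4097, 0.0345, 0.2514]
eef_rot: [-0.707, -0.006, 0.707, -0.005]
wrist_force: [0.3, -0.2, -0.1]
gripper_width: 0.0503
```

```bash
python3 p.py .4055 .2845 .1316 1;python3 - <<'E'
from h import *
for n in("scene","top"):
    c=imaging.read_camera(n)
    x,y=proj(c,[.407,.283,.1])[0].astype(int); x0=max(0,x-64);y0=max(0,y-48); print(x0,y0)
    cv2.imwrite(f"pics/o_{n}.png",cv2.resize(c["color"][y0:y0+96,x0:x0+128,::-1],None,fx=6,fy=6,interpolation=cv2.INTER_CUBIC))
E
python3 m.py | egrep "yellow|jar"
```

```text
turn [-0.   0.   0.1] shift cm [ 12.02 -24.99  -0.  ] | at [0.4097 0.0345 0.2514] F [ 0.3 -0.2 -0.1] w 0.0503 t 41.88 q [ 0.02 -0.27  2.11  0.    1.3   1.58]
254 119
138 226
yellow min() iterable argument is empty
jar [673.6 294.9] 1.0 [38.2 36.8]
```

View pics/o_scene.png

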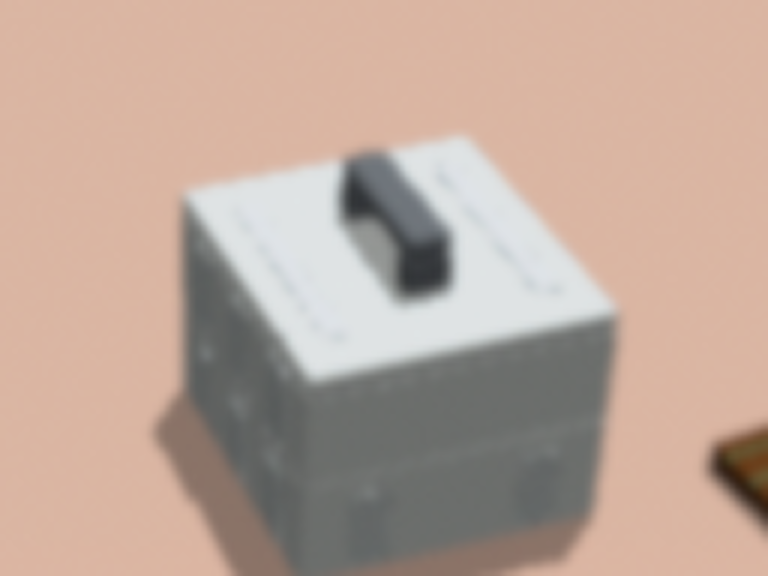

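View pics/o_top.png

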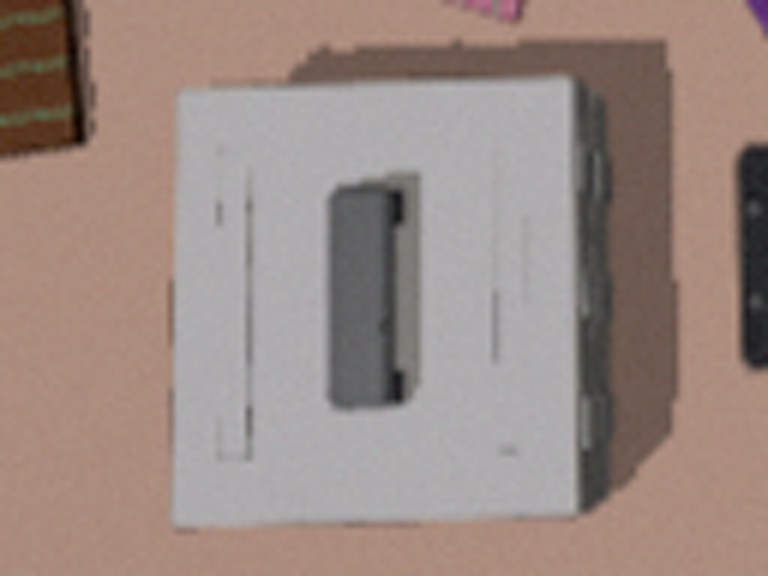

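```bash
python3 - <<'E'
from h import *
from bench import order
s=imaging.read_camera("scene"); H=hsv(s); h,S,v=[H[...,i].astype(int) for i in range(3)]
try: print(rect(s,(h>18)&(h<35)&(S>120),(231,214),.016)[:3])
except Exception as e: print(e)
P=plane(s,np.array([(185,190),(617,315),(312,382)])/6+[254,119],.124)*1000; print(P.round(1),P[:2].mean(0))
t=imaging.read_camera("top")
P=plane(t,np.array([(180,88),(575,76),(580,513),(175,526)])/6+[138,226],.124)*1000; print(P.mean(0))
print(telemetry.get_state()["wrist_force"])
print(order.close_job())
E
```

```text
(array([429.09283447,   1.15017509]), -6.69598388671875, (89.10076141357422, 49.104713439941406))
[[323.5 205.9]
 [493.7 363. ]
 [496.2 207.9]] [408.60703757 284.44815878]
[403.04229287 281.44903817]
[ 0.61251434  0.18315887 -0.13386969]
the job is handed in; nothing more can be done
None
```

The shipper is packed and closed, and the job is handed in; nothing was reported back, so I have no verdict. It took about 42 s of the 141 s allowed.

- **Stack:** from the bottom it is blue brick, small green pad (the one at pixel 254,181), red-lidded box, then white logger. The brick sits about 5 mm from the middle of the shipper. The pad and the red box were each within about 3 mm of the item below, measured with the top camera. I judged the logger only by eye: it looked centred on the red box in both cameras.
- **Lid:** it seated at exactly the expected height, with contact force appearing only there, and it looks flush all round. Its centre is within about 2 mm of the base in both views.
- **Left in place:** the jar reads the same as at the start in the top view. The yellow-lidded box reads the same in the scene view; the arm hid it from the top camera. The gripper is clear of everything.
- **Disagreements:** the two cameras differ by about 4 mm in absolute position, so I used averages. With the lid held over the base, my hand-read corners scattered by 5 to 8 mm between views, so I corrected it by about 3 mm before closing.

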